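Bolt a panel painting to its tilting board and hold it at the marked examination angle

ROBOT

A 7-joint arm with a two-finger parallel gripper is mounted at the origin on the work surface. World frame = base frame: x ahead of the robot, y to its left, z up, the work surface at z = 0. Lengths are in m, angles in rad, forces in N, time in s.
With the tool pointing down it reaches from about 0.4 to 0.85 m from the base axis. Payload 6.9 kg.
Tool frame: the origin (TCP) lies midway between the tips of the shut fingers; the grasp point (between the pads) lies 19 mm behind it; z points along the fingers, y is the direction in which the jaws open and shut (so a half turn about z gives the same grasp; the last joint's range is limited). The gripper opens to 85 mm and grips with 20 to 120 N. Pads are 22 mm wide; open, the fingers measure 114 mm over their backs; the gripper's body (76 mm by 85 mm) begins 54 mm behind the grasp point. The pads swing forward as they close: fully open they stand 13 mm farther back than shut.
Start: joints at [1.438, 0.507, -0.238, 1.5, 0.126, 1.149, -0.155], TCP at [0.147, -0.607, 0.231] pointing down, gripper open.
Joint ranges: [-3.08, 3.08], [-0.24, 2.05], [-1.43, 1.35], [0, 2.5], [-1.52, 4.66], [0.17, 1.96], [-2.89, 2.89]. Speed limits (rad/s): [2.39, 2.39, 3.14, 3.14, 3.14, 3.14, 3.14].

INTERFACE

Orientations are given as a unit quaternion [w, x, y, z].
In Python, from cell import read_state, camera, camera_info, hand_in gives the robot as it stands.
- The arm moves only by the tool apply_moves, never from a script. Its arguments are lists of equal length, an entry for each row: "delta_pos": the shift along the tool's x, y, z in cm, a list of three; "dr": the turn, a rotation vector about the tool's x, y, z in rad, a list of three; "gripper": the opening in per cent of the stroke, from 0 (shut) to 100 (fully open). A call has 1 to 5 rows; each row shifts and turns the pose as measured when the row begins, along the tool's axes as they then stand; what a row does not reach is not made up. A row lasts 1/12 s, in which the tool goes at most 41.7 mm and 7.16 degrees, less where a joint would pass 70% of its speed; a pose out of reach is approached as far as the arm can. A call is refused whole if a number of a shift passes 4.17 or a number of a turn 0.125, either way. A call with a gripper value outside its range is refused whole. The fingers move at their own pace and stop on an object; "grip_force" is the grip in N (left out, the last holds). Time passes only in rows, so rows that do not move let the fingers close. It gives the time, the measured TCP pose, the force and the opening at its end, in the units of the state.
- read_state(): the state, without advancing time (a new reading comes with each control period).
- camera(name): name is "scene" or "top" or "wrist"; returns the picture (400x640x3 uint8, red, green, blue); there is no depth.
- camera_info(name): a dict with "fx", "fy", "cx", "cy" (pixels), "pose" (4x4, takes a point from camera to world coordinates). Camera axes: x right, y up, looking along -z (the intrinsics and any distortion apply to the point x, -y, -z); pixel columns grow to the right and rows downward; lengths in m; the calibration is good to about 2 mm. A picture is of the moment at which its call begins: read the wrist's pose just before it. camera_info takes no time and is no camera call; for the wrist camera it gives the pose at the moment of the call.
- hand_in(): hands the job in, once; it reports no verdict.
The state is a dict: "t": time; "joint_pos": joint angles; "qd": joint speeds; "joint_torque": joint torques, N m; "eef_pos": TCP position; "eef_rot": TCP orientation; "wrist_force": force on the tool from outside, world axes, zero at the start; "torque": the same for the moment, N m; "width": finger opening in m.
Only numpy, scipy, OpenCV 4.12 (cv2) and the standard library are available. Lean on these libraries where they do the work, as an engineer would, in place of code of your own. Each camera call takes 0.05 s, during which the arm holds its last target.

TASK

The small landscape lies loose on the table-top tilting board, ready to be examined in raking light: with the board still lying flat, shoot the barrel bolt fully home through the keeper on the painting's frame, and only then lift the board's far edge until its pointer stands at the marker clip on the quadrant. Finish there, still holding the board steady at the mark - nothing else props it up and it drops if you let go. Do not lean on the painting or its frame, leave the marker clip where it is set, and leave the things around the easel where they lie.

Things in the scene. Friction and masses are not known exactly. Their poses are not given: they have to be found in the camera images.
- tilt (a joint): angle of the hinged board, rad: 0 lying flat on its base (its stop), grows as the far edge is lifted; it swings freely (hinge friction is negligible) and falls back if let go; stop at 1.15
- board: hinged plywood board of a table-top tilting easel, 240 (x) x 360 (y) x 10 mm, with all that is screwed to it, about 0.5 kg; the painting lying on it adds 0.3 to 0.6 kg. Origin mid hinge line, on its underside, at the edge nearest the robot; x from the hinge to the far edge, y along the hinge to the robot's left, z square to the board. Lifting turns it about its own -y. Base under it: 245 x 380 mm
- lift_knob (a point): centre of the dark wooden lifting knob, 26 mm round, 25 mm long, its axis along the board's x, on a 12 mm stem mid far edge; board x 274, z 5 mm, so 41 mm above the table when flat. Clear beside and above: pinch it across y; it may turn between the fingers as the board swings. Axes as the board's. About 2 to 6 N to carry here
- hinge (a point): middle of the hinge line (the board's origin), 36 mm above the table; axes as the board's, so with the board flat x and y lie level and are also the easel's own directions
- mark (a joint): angle, rad, of the brass marker clip (14 mm wide, with a thumbscrew) on the graduated aluminium quadrant at the easel's right-hand side; zero and direction as joint tilt: the board is on the mark when tilt equals it. Between 0.42 and 0.86; ticks every 5 degrees. Friction-tight: leave it
- mark_line (a point): the line on the marker clip, on the quadrant's rim, 212 mm from the hinge line, 194 mm to the right of the board's middle (board y -194). x axis points from the hinge line to the mark; y as the board's
- pointer (a point): tip of the thin steel pointer on the board's right edge that runs over the quadrant's rim; 212 mm from the hinge line (board x), y -194; meets point mark_line when the board is on the mark
- bolt (a joint): travel of the steel barrel bolt, m: 0 fully drawn, 0.030 fully home (end stop). It slides along the board's -y (towards the painting, to the robot's right), about 2 to 3 N friction, and stays where left
- bolt_knob (a point): centre of the head of the bolt's upright knob: steel head 15 mm round, 21 mm tall, on a 9 mm stem along the board's z; board x 116, y 123 (drawn) to 93 (home), z 68 mm, 104 mm above the table when flat; top 11 mm higher. The two guide blocks at either end of its travel (19 mm wide in x) top out 24 mm below this centre
- keeper (a point): centre of the opening of the keeper staple, steel, 21 mm wide, on top of the painting frame's left-hand rail, opening 15 mm wide; the 9 mm bolt enters it from the left
- panel: the panel painting in its wooden handling frame, 200 (board x) x 220 (y) x 18 mm, keeper 20 mm higher; lies loose on the board against the ledge near the hinge; origin at the centre of its underside, axes as the board's
- panel_base (a point): centre of the underside of the painting's frame (the panel's origin)
- seat (a point): point on the board's upper face where the centre of the painting's underside belongs: board x 116, y -55, z 10 mm
- varnish_jar: round amber glass jar, 60 mm across, 95 mm tall, steel cap, stands to the left of the easel (from the robot); origin at the middle of its underside
- brush_pot: white pot 72 mm across, 90 mm tall, with upright brushes to about 250 mm, right of the easel; origin at the middle of its underside
- palette_knife: slim palette knife 190 mm long, 16 mm wide, lying right of the easel; origin at about the middle of its underside
- brush: slim paint brush 200 mm long, 8 mm thick, lying on the table beyond the easel's far edge; origin at about the middle of its underside
- dish: white dish 76 mm across, 28 mm tall, beyond the easel, to the right; origin at the middle of its underside
- cotton_tub: white tub with lid, 76 mm across, 85 mm tall, left of the easel; origin at the middle of its underside
- loupe: hand magnifier lying flat, 77 mm ring and a handle, beyond the easel, to the left; origin under the ring's centre
Mind the look-alikes: they are no part of the job. Of the things that look like the palette_knife, the smaller one is meant.

How it is judged:
On the way, in this order (a step that is already met when the one before it is completed fails the run):
1. the bolt is fully home with the board still flat (value of joint bolt above 0.026 m and value of joint tilt below 0.08 rad), for 0.2 s.
2. the board is held at the mark (value of joint bolt above 0.026 m and angle between the x axis of lift_knob and the x axis of mark_line, either way round below 0.06 rad and contact force between board and the fingers above 1 N), for 0.3 s.
At the end, for the whole second after the job is handed in: The board is within 0.06 rad (3.4 degrees) of the marker clip and still (under 0.08 rad/s), carried by the gripper's fingers (over 1 N on the board) and by none of the things on the table; the bolt is at least 26 of its 30 mm home; the painting still lies within 8 mm of its seat on the board (all of step 2 and velocity of joint tilt between -0.08 and 0.08 rad/s and distance between panel_base and seat below 0.008 m and contact force between board and varnish_jar below 0.3 N and contact force between board and brush_pot below 0.3 N and contact force between board and palette_knife below 0.3 N and contact force between board and brush below 0.3 N and contact force between board and dish below 0.3 N and contact force between board and cotton_tub below 0.3 N and contact force between board and loupe below 0.3 N); the arm keeps its last pose, push and grip.
It fails at once if the board is lifted more than 0.12 rad before the bolt is home (value of joint tilt above 0.12 rad and value of joint bolt below 0.024 m).
It fails at once if the painting or its frame is pressed with more than 3 N (contact force between panel and the fingers above 3 N or contact force between panel and the arm above 3 N).
It fails at once if the marker clip is shifted by more than 6 mm (distance of mark_line from where it was at the start of the episode above 0.006 m).
It fails at once if a thing around the easel is moved more than 30 mm (distance of any of varnish_jar, brush_pot, palette_knife, brush, dish, cotton_tub, loupe from where it was at the start of the episode above 0.03 m).
It also fails if it takes over 51 s, if anything falls off the work surface, if the arm or the gripper's body presses on something with over 40 N, if the wrist force passes 120 N, or if a joint passes its speed limit or range.

## Working session

There is one attempt and no reset: what is moved stays moved. The work goes in short steps, Python scripts to look and compute and a tool call to move; the robot and the scene stay as the last step left them, time stands still between calls to the robot, and variables do not carry over. Pictures are saved under pics/ and viewed, and the job is handed in when it is done.

Besides the shell and the picture viewer there is one more tool, called after "Call:" in YAML: its name, and indented under it one key for each argument. apply_moves: Moves the arm, as the interface text tells. Its arguments: {"type":"object","properties":{"delta_pos":{"type":"array","items":{"type":"array","items":{"type":"number"}}},"dr":{"type":"array","items":{"type":"array","items":{"type":"number"}}},"gripper":{"type":"array","items":{"type":"number"}},"grip_force":{"type":"number"}},"required":["delta_pos","dr","gripper"]}

```bash
mkdir -p pics; ls; python3 - <<'E'
from cell import *
import cv2,numpy as np
s=read_state();print(s)
for n in("scene","top","wrist"):
    i=camera_info(n);print(n,{k:(np.round(v,4).tolist() if k=="pose" else v) for k,v in i.items()})
    cv2.imwrite(f"pics/{n}0.png",camera(n)[:,:,::-1])
E
```

```text
pics
{'t': 0.0, 'joint_pos': array([ 1.43848323,  0.50833353, -0.2375507 ,  1.50115008,  0.12569178,
        1.14892412, -0.15477495]), 'qd': array([ 0.000992  , -0.00138274,  0.00135062, -0.00083248,  0.00104227,
       -0.00228545, -0.00061858]), 'joint_torque': array([-1.51022223e-04, -6.20610738e+01, -2.18649656e+00, -2.49653006e+01,
        1.27210852e-02,  1.20599155e-02, -1.23330969e-05]), 'eef_pos': array([ 0.14705237, -0.60691792,  0.23042731]), 'eef_rot': array([-9.04705924e-04,  9.92934755e-01,  1.18658078e-01, -1.18010527e-04]), 'wrist_force': array([ 0.3484342 , -0.35861239,  0.22271748]), 'torque': array([-0.05834341,  0.02486117, -0.04238344]), 'width': 0.08513493735427854}
scene {'fx': 362.1677705337062, 'fy': 362.1677705337062, 'cx': 320.18883171483634, 'cy': 196.0551935433913, 'pose': [[-0.0497, -0.6167, 0.7856, 1.1701], [0.9987, -0.0398, 0.0319, 0.0482], [0.0116, 0.7862, 0.6179, 0.6313], [0.0, 0.0, 0.0, 1.0]]}
top {'fx': 462.25934187664967, 'fy': 462.25934187664967, 'cx': 327.53456273243023, 'cy': 200.4289950777364, 'pose': [[-0.0265, 0.9945, -0.1014, 0.3554], [-0.9996, -0.0268, -0.0019, 0.0056], [-0.0046, 0.1014, 0.9948, 1.3009], [0.0, 0.0, 0.0, 1.0]]}
wrist {'fx': 280.5830490654626, 'fy': 280.5830490654626, 'cx': 321.5225468971587, 'cy': 200.2699894252883, 'pose': [[0.2361, 0.9355, 0.2628, 0.2144], [-0.9717, 0.2277, 0.0625, -0.591], [-0.0014, -0.2701, 0.9628, 0.3734], [0.0, 0.0, 0.0, 1.0]]}
```

View pics/scene0.png

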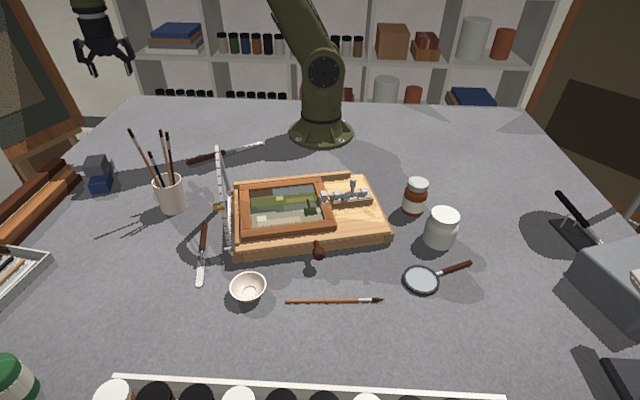

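View pics/top0.png

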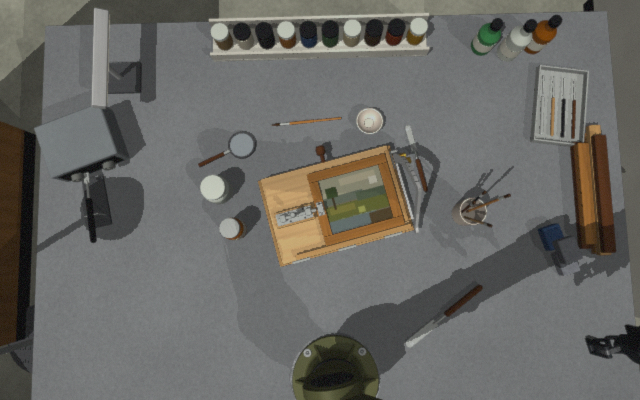

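The scene view shows the easel in the middle, with the lift knob at (318,250), the bolt knob at about (352,187) and the quadrant at (219,180). In the top view the lift knob is at (321,152), the bolt at about (300,212) and the quadrant on the right at about (405,185). I'll enlarge both.

```bash
python3 - <<'E'
import cv2
a=cv2.imread("pics/top0.png")[135:275,250:440];cv2.imwrite("pics/top0c.png",cv2.resize(a,None,fx=4.2,fy=4.2,interpolation=cv2.INTER_CUBIC))
a=cv2.imread("pics/scene0.png")[140:280,200:400];cv2.imwrite("pics/scene0c.png",cv2.resize(a,None,fx=4,fy=4,interpolation=cv2.INTER_CUBIC))
E
```

```text
(no output)
```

View pics/top0c.png

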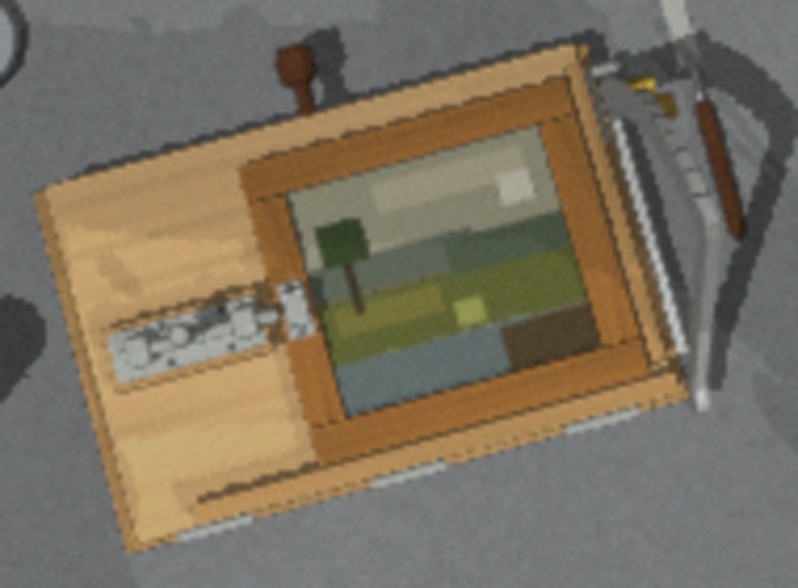

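View pics/scene0c.png

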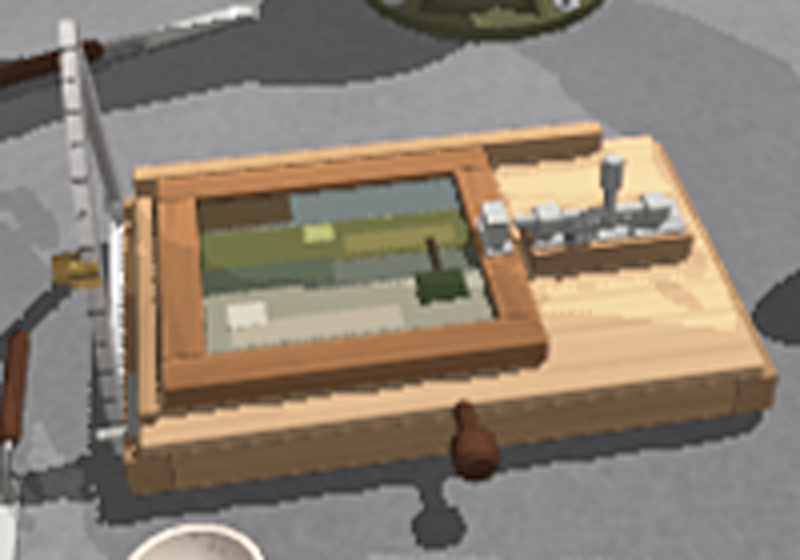

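```bash
cat > h.py <<'E'
import numpy as np, cv2
from scipy.optimize import least_squares
from cell import *
def proj(i,P):
    P=np.atleast_2d(P);T=np.linalg.inv(i["pose"]);c=P@T[:3,:3].T+T[:3,3]
    d=-c[:,2];return np.c_[i["cx"]+i["fx"]*c[:,0]/d, i["cy"]-i["fy"]*c[:,1]/d]
def ray(i,p):
    d=np.array([(p[0]-i["cx"])/i["fx"],-(p[1]-i["cy"])/i["fy"],-1.]);d=i["pose"][:3,:3]@d
    return i["pose"][:3,3],d/np.linalg.norm(d)
def tri(obs): # [(info,px)]
    A=np.zeros((3,3));b=np.zeros(3)
    for i,p in obs:
        o,d=ray(i,p);M=np.eye(3)-np.outer(d,d);A+=M;b+=M@o
    X=np.linalg.solve(A,b)
    return X,[np.round(proj(i,X)[0]-p,2) for i,p in obs]
def b2w(h,yaw,B,tilt=0):
    B=np.atleast_2d(B);x=B[:,0]*np.cos(tilt)-B[:,2]*np.sin(tilt);z=B[:,0]*np.sin(tilt)+B[:,2]*np.cos(tilt)
    c,s=np.cos(yaw),np.sin(yaw)
    return np.c_[h[0]+c*x-s*B[:,1],h[1]+s*x+c*B[:,1],0.036+z]
E
python3 - <<'E'
from h import *
T=camera_info("top");S=camera_info("scene")
t=lambda u,v:(250+u/4.2,135+v/4.2)
s=lambda u,v:(200+u/4,140+v/4)
print("knob",tri([(T,t(295,65)),(S,s(474,452))]))
for tb in((140,350),(180,335)):print("bolt",tri([(T,t(*tb)),(S,s(612,170))]))
print("keeper",tri([(T,t(297,310)),(S,s(494,222))]))
print("clip",tri([(T,t(650,92)),(S,s(78,270))]))
obs=[(T,t(38,190),(.24,.18,.01)),(T,t(130,550),(0,.18,.01)),(T,t(582,45),(.24,-.18,.01)),(T,t(295,65),(.274,0,.005)),
(S,s(474,452),(.274,0,.005)),(S,s(775,375),(.24,.18,.01)),(S,s(655,138),(0,.18,.01)),(S,s(612,170),(.116,.123,.068))]
f=lambda q:np.concatenate([proj(i,b2w(q[:2],q[2],B))[0]-p for i,p,B in obs])
r=least_squares(f,[.3,0,.2],loss="soft_l1");print(r.x,np.round(f(r.x).reshape(-1,2),1))
for n,B in dict(knob=(.274,0,.005),bolt=(.116,.123,.068),home=(.116,.093,.068)).items():
    w=b2w(r.x[:2],r.x[2],B)[0];print(n,w,proj(T,w),proj(S,w))
for m in np.arange(.42,.87,.08):
    w=b2w(r.x[:2],r.x[2],(.212,-.194,0),m);print(m,w,(proj(S,w)-[200,140])*4,(proj(T,w)-[250,135])*4.2)
E
```

```text
knob (array([0.6231786 , 0.02432091, 0.04214403]), [array([ 0.06, -0.  ]), array([0.08, 0.  ])])
bolt (array([0.43397449, 0.11190291, 0.10073842]), [array([ 4.66, -0.1 ]), array([ 4.85, -0.2 ])])
bolt (array([0.44233419, 0.09900947, 0.10556272]), [array([-0.11,  0.  ]), array([-0.12,  0.  ])])
keeper (array([0.45851587, 0.02712889, 0.07377925]), [array([-0.17,  0.01]), array([-0.18, -0.  ])])
clip (array([ 0.58223034, -0.19339512,  0.12652275]), [array([-0.25,  0.07]), array([-0.32, -0.02])])
[ 0.35540491 -0.03842026  0.23158077] [[ 0.9 -1.3]
 [ 0.4 -1.7]
 [-2.1  0.1]
 [ 0.   0.5]
 [ 0.2 -0. ]
 [-1.8 -2.6]
 [ 0.  -1. ]
 [ 3.4  0.1]]
knob [0.62209042 0.02446723 0.041     ] [[320.26577622 150.9456085 ]] [[318.66709299 252.99558165]]
bolt [0.44007775 0.10792013 0.104     ] [[289.37426937 215.7648099 ]] [[356.41915526 182.61660973]]
home [0.44696324 0.07872099 0.104     ] [[300.56699224 212.8171395 ]] [[344.63481921 183.79975668]]
0.42 [[ 0.58833842 -0.18281279  0.12244522]] [[ 94.36755924 283.83650767]] [[630.25691201  84.28807631]]
0.5 [[ 0.58101201 -0.18454044  0.13763821]] [[ 90.37096745 253.2203599 ]] [[637.39890455  91.10665687]]
0.5800000000000001 [[ 0.57252731 -0.18654123  0.15218107]] [[ 86.59358976 221.92249657]] [[645.10210127 100.20954842]]
0.66 [[ 0.56293857 -0.18880236  0.16598077]] [[ 83.0810561  190.29913859]] [[653.32705919 111.61485846]]
0.74 [[ 0.55230715 -0.19130937  0.17894904]] [[ 79.87502976 158.71570784]] [[662.02576151 125.31720255]]
0.8200000000000001 [[ 0.54070103 -0.19404623  0.19100292]] [[ 77.01210724 127.53756018]] [[671.14143544 141.28498425]]
```

Call:
apply_moves:
  delta_pos:
    - [0,0,-4]
    - [1,-1,-3.5]
    - [2.5,-2.5,-2]
    - [3,-2.7,0]
    - [3,-2.7,0]
  dr:
    - [0,0,0]
    - [0,0,0]
    - [0,0,0]
    - [0,0,0]
    - [0,0,0]
  gripper: [100,100,100,100,100]
  grip_force: 30

```text
t: 0.57
eef_pos: [0.2124, -0.5007, 0.3244]
eef_rot: [-0.005, 0.994, 0.111, -0.002]
wrist_force: [0.5, 1.0, -0.5]
width: 0.0853
```

Call:
apply_moves:
  delta_pos:
    - [3,-2.7,0]
    - [3,-2.7,0]
    - [3,-2.7,0]
    - [3,-2.7,0]
    - [3,-2.7,0]
  dr:
    - [0,0,0]
    - [0,0,0]
    - [0,0,0]
    - [0,0,0]
    - [0,0,0]
  gripper: [100,100,100,100,100]

```text
t: 0.98
eef_pos: [0.331, -0.329, 0.3257]
eef_rot: [-0.003, 0.994, 0.109, -0.002]
wrist_force: [0.5, -0.6, 0.7]
width: 0.0851
```

Call:
apply_moves:
  delta_pos:
    - [1.5,-3.8,0]
    - [1.5,-3.8,0]
    - [1.5,-3.8,0]
    - [1.5,-3.8,0]
    - [1.5,-3.8,0]
  dr:
    - [0,0,0]
    - [0,0,0]
    - [0,0,0]
    - [0,0,0]
    - [0,0,0]
  gripper: [100,100,100,100,100]

```text
t: 1.4
eef_pos: [0.3643, -0.1234, 0.326]
eef_rot: [-0.003, 0.994, 0.111, -0.002]
wrist_force: [1.4, 0.5, 0.3]
width: 0.0855
```

Call:
apply_moves:
  delta_pos:
    - [1.5,-3.8,0]
    - [1.5,-3.8,0]
    - [1.5,-3.8,0]
    - [1.5,-3.8,0]
    - [1.0,-2,0]
  dr:
    - [0,0,0]
    - [0,0,0]
    - [0,0,0]
    - [0,0,0]
    - [0,0,0]
  gripper: [100,100,100,100,100]

```text
t: 1.82
eef_pos: [0.3916, 0.0679, 0.3279]
eef_rot: [-0.002, 0.994, 0.112, -0.0]
wrist_force: [-0.1, -0.1, 0.3]
width: 0.0853
```

```bash
cat > w.py <<'E'
import sys,pickle
from h import *
s=read_state();i=camera_info("wrist");a=camera("wrist")
n=sys.argv[1];pickle.dump((i,s),open(f"pics/{n}.pkl","wb"));cv2.imwrite(f"pics/{n}.png",a[:,:,::-1])
print(s["t"],s["eef_pos"],s["eef_rot"],s["width"],s["wrist_force"],s["joint_pos"])
E
python3 w.py w1
```

```text
1.8167 [0.39160864 0.06785678 0.32787499] [-2.41881171e-03  9.93649521e-01  1.12492951e-01 -3.37460789e-04] 0.08527725616756097 [-0.12733281 -0.06954449  0.32663677] [ 0.4605076   0.09361256 -0.75993671  1.85381776  0.06342014  1.22024803
 -1.66436186]
```

View pics/w1.png

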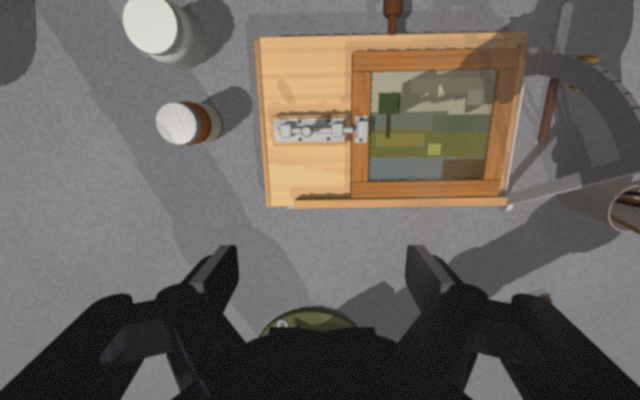

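The wrist view shows the bolt knob at about (308,131), the keeper at (361,129), the lift knob at (394,8) and the clip at about (580,58). I'll move closer to get a second view.

Call:
apply_moves:
  delta_pos:
    - [-2,-2,1.5]
    - [0,-2,3]
    - [0,0,3]
  dr:
    - [0,0,0]
    - [0,0,0]
    - [0,0,0]
  gripper: [100,100,100]

```text
t: 2.12
eef_pos: [0.3666, 0.1111, 0.2561]
eef_rot: [-0.004, 0.993, 0.116, 0.006]
wrist_force: [0.4, -1.2, 0.3]
width: 0.0856
```

```bash
python3 w.py w2; python3 - <<'E'
import cv2
a=cv2.imread("pics/w1.png")[20:220,250:450];cv2.imwrite("pics/w1c.png",cv2.resize(a,None,fx=3,fy=3,interpolation=cv2.INTER_CUBIC))
E
```

```text
2.1167 [0.36663815 0.11112211 0.25610902] [-0.00410312  0.99316522  0.11646806  0.00641899] 0.0856015573453177 [ 0.40935831 -1.19049115  0.3337465 ] [ 0.36452611  0.13169918 -0.81269461  2.03321371  0.1088348   1.00538463
 -1.83823341]
```

View pics/w1c.png

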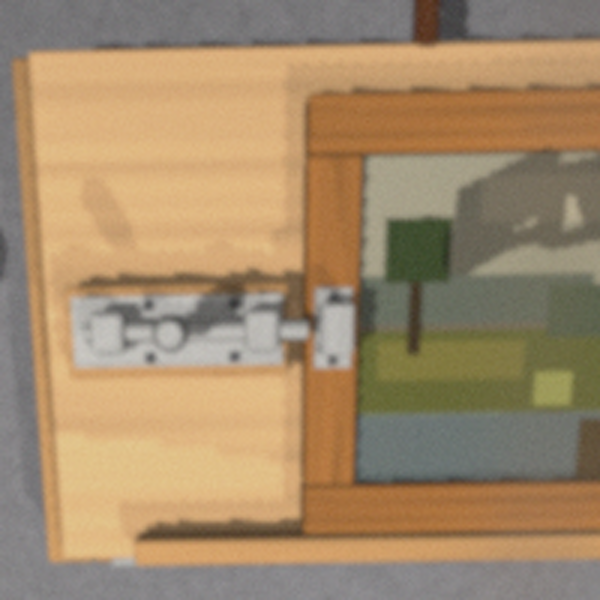

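View pics/w2.png

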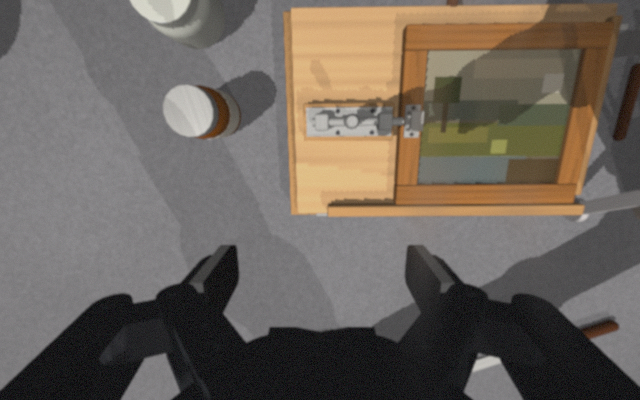

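```bash
cat > fit.py <<'E'
from h import *
import pickle
T=camera_info("top");S=camera_info("scene")
W1=pickle.load(open("pics/w1.pkl","rb"))[0];W2=pickle.load(open("pics/w2.pkl","rb"))[0]
t=lambda u,v:(250+u/4.2,135+v/4.2)
s=lambda u,v:(200+u/4,140+v/4)
w=lambda u,v:(250+u/3,20+v/3)
if __name__=="__main__":
    print("bolt",tri([(W1,w(170,333)),(W2,(352,121)),(S,s(612,170))]), tri([(T,t(180,335)),(W1,w(170,333)),(W2,(352,121)),(S,s(612,170))]))
    print("knob",tri([(T,t(295,65)),(S,s(474,452)),(W1,(394,6))]))
    FL=(.24,.18,.01);NL=(0,.18,.01);FR=(.24,-.18,.01);K=(.274,0,.005)
    obs=[(T,t(38,190),FL),(T,t(130,550),NL),(T,t(582,45),FR),(T,t(295,65),K),(S,s(474,452),K),(S,s(775,375),FL),(S,s(655,138),NL),
     (W1,w(28,50),FL),(W1,w(62,560),NL),(W1,(527,33),FR),(W2,(285,9),FL),(W2,(297,214),NL)]
    f=lambda q:np.concatenate([proj(i,b2w(q[:2],q[2],B))[0]-p for i,p,B in obs])
    r=least_squares(f,[.3,0,.2],loss="soft_l1");print(r.x,np.round(f(r.x).reshape(-1,2),1).tolist())
    for n,B in dict(knob=K,drawn=(.116,.123,.068),home=(.116,.093,.068)).items(): print(n,b2w(r.x[:2],r.x[2],B)[0])
    print("frame-ish bolt tip")
E
python3 fit.py
```

```text
bolt (array([0.44346464, 0.09928178, 0.10651603]), [array([0.48, 0.1 ]), array([-0.52, -0.18]), array([ 0.03, -0.04])]) (array([0.4430561 , 0.09913443, 0.10608761]), [array([-0.18, -0.29]), array([0.54, 0.44]), array([-0.53,  0.28]), array([-0.05,  0.  ])])
knob (array([0.62353631, 0.02420144, 0.04270134]), [array([ 0.1 , -0.18]), array([ 0.02, -0.06]), array([-0.3 ,  0.32])])
[ 0.35622749 -0.04017536  0.23969844] [[0.9, -1.0], [1.2, -1.5], [-2.3, -0.5], [-0.1, 0.4], [0.3, 0.1], [-2.0, -2.9], [-0.7, -1.2], [-0.4, 0.7], [-0.6, 0.3], [-0.5, -0.1], [4.4, -1.9], [-1.2, 0.4]]
knob [0.62239372 0.0248749  0.041     ]
drawn [0.43970961 0.10684755 0.104     ]
home [0.4468319  0.07770526 0.104     ]
frame-ish bolt tip
```

Call:
apply_moves:
  delta_pos:
    - [2.4,1,0]
    - [2.4,1,1.5]
    - [2.3,0.9,3]
    - [0,0,3]
    - [0,0,3]
  dr:
    - [0,0,0]
    - [0,0,0]
    - [0,0,0]
    - [0,0,0]
    - [0,0,0]
  gripper: [50,50,50,50,50]

```text
t: 2.58
eef_pos: [0.4455, 0.0948, 0.1471]
eef_rot: [-0.001, 0.993, 0.116, 0.005]
wrist_force: [-0.2, -0.9, 0.2]
width: 0.0424
```

```bash
python3 w.py w3
```

```text
2.5833 [0.44552714 0.09481949 0.14714847] [-0.00116053  0.99321958  0.1161498   0.00476964] 0.04240451272461028 [-0.16568143 -0.90595893  0.17146345] [ 0.24976287  0.40416129 -0.70716336  2.05361473  0.36584514  0.7977031
 -2.01301752]
```

View pics/w3.png

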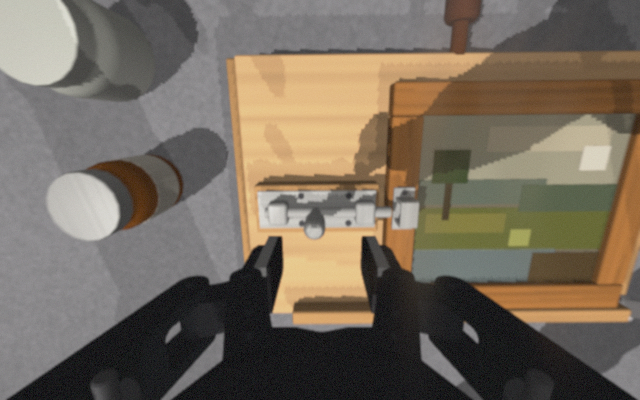

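Call:
apply_moves:
  delta_pos:
    - [-0.1,-0.4,2]
    - [0,0,2]
    - [0,0,1.8]
    - [0,0,0]
  dr:
    - [0,0,0]
    - [0,0,0]
    - [0,0,0]
    - [0,0,0]
  gripper: [50,50,50,50]

```text
t: 2.97
eef_pos: [0.4424, 0.0934, 0.0835]
eef_rot: [0.001, 0.994, 0.114, -0.001]
wrist_force: [-0.6, -0.0, 0.4]
width: 0.0432
```

```bash
python3 w.py w4
```

```text
2.9667 [0.44235816 0.09342612 0.08346545] [ 8.49129986e-04  9.93500869e-01  1.13814332e-01 -1.26509920e-03] 0.043166567520614485 [-0.60524715 -0.01823517  0.42845012] [ 0.17199635  0.49921742 -0.62403574  2.12867896  0.4782089   0.65583922
 -2.125027  ]
```

View pics/w4.png

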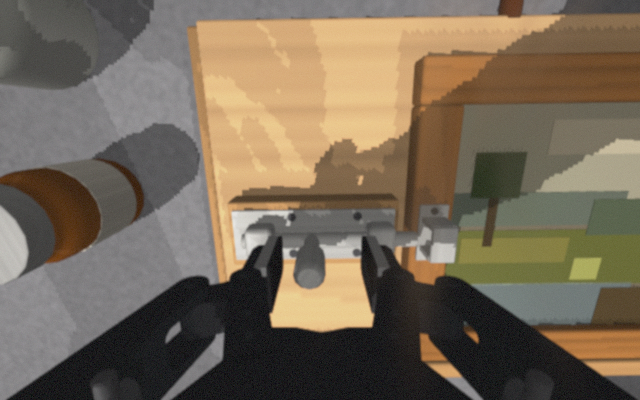

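The knob (310,265) stands between the fingers. I'll raise a little and close.

Call:
apply_moves:
  delta_pos:
    - [0,0,-0.6]
    - [0,0,0]
    - [0,0,0]
    - [0,0,0]
  dr:
    - [0,0,0]
    - [0,0,0]
    - [0,0,0]
    - [0,0,0]
  gripper: [50,0,0,0]
  grip_force: 25

```text
t: 3.35
eef_pos: [0.4449, 0.0937, 0.0964]
eef_rot: [0.001, 0.994, 0.113, 0.002]
wrist_force: [-1.7, 1.0, -11.7]
width: 0.0135
```

```bash
python3 w.py w5
```

```text
3.35 [0.44492802 0.09366182 0.09640027] [0.00116788 0.99355259 0.11335383 0.00167031] 0.013543258667844565 [ -1.71874472   0.96220819 -11.74018722] [ 0.18720209  0.47971168 -0.64177047  2.11321255  0.45818356  0.68349644
 -2.10633055]
```

View pics/w5.png

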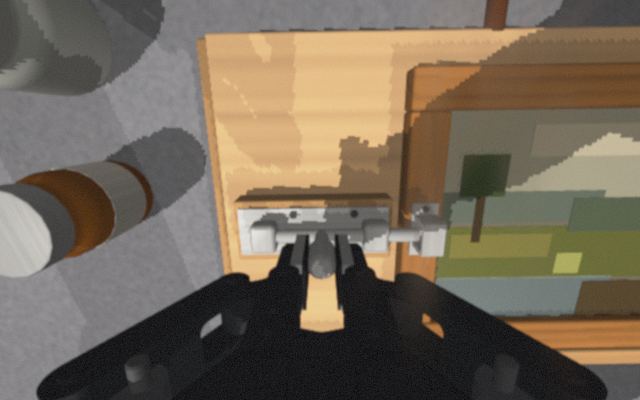

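Call:
apply_moves:
  delta_pos:
    - [0,0,0.5]
    - [0,0,0]
  dr:
    - [0,0,0]
    - [0,0,0]
  gripper: [0,0]

```text
t: 3.57
eef_pos: [0.4461, 0.0937, 0.0942]
eef_rot: [0.002, 0.994, 0.113, 0.004]
wrist_force: [-1.2, 0.2, -11.7]
width: 0.0134
```

Call:
apply_moves:
  delta_pos:
    - [0,0,0.6]
    - [0,0,0.3]
  dr:
    - [0,0,0]
    - [0,0,0]
  gripper: [0,0]

```text
t: 3.73
eef_pos: [0.448, 0.0941, 0.0896]
eef_rot: [0.004, 0.994, 0.113, 0.007]
wrist_force: [-11.8, -2.9, 42.6]
width: 0.0136
```

Call:
apply_moves:
  delta_pos:
    - [0,0,-0.1]
    - [0,0,0]
  dr:
    - [0,0,0]
    - [0,0,0]
  gripper: [30,30]

```text
t: 3.9
eef_pos: [0.449, 0.0942, 0.0922]
eef_rot: [0.004, 0.994, 0.113, 0.009]
wrist_force: [0.6, 0.4, 0.8]
width: 0.0259
```

```bash
python3 w.py w6; python3 - <<'E'
from h import *
a=camera("scene")[140:280,200:400,::-1];cv2.imwrite("pics/s6.png",cv2.resize(a,None,fx=4,fy=4,interpolation=cv2.INTER_CUBIC))
E
```

```text
3.9 [0.44903531 0.0942324  0.09223469] [0.00416016 0.99351747 0.11322794 0.00922786] 0.025850906090258738 [0.61136512 0.42473847 0.83027175] [ 0.16971432  0.48266992 -0.62474302  2.12063368  0.48145294  0.6605057
 -2.1293768 ]
```

View pics/w6.png

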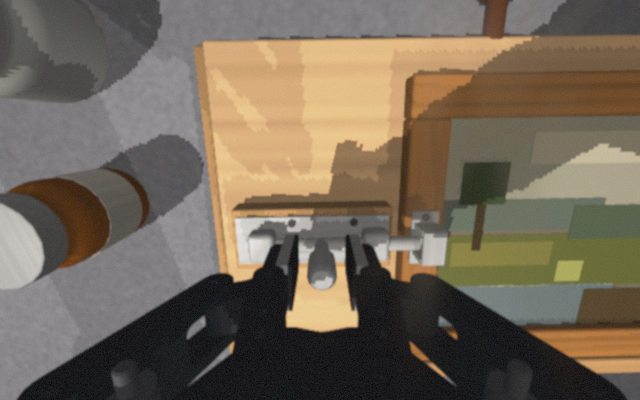

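View pics/s6.png

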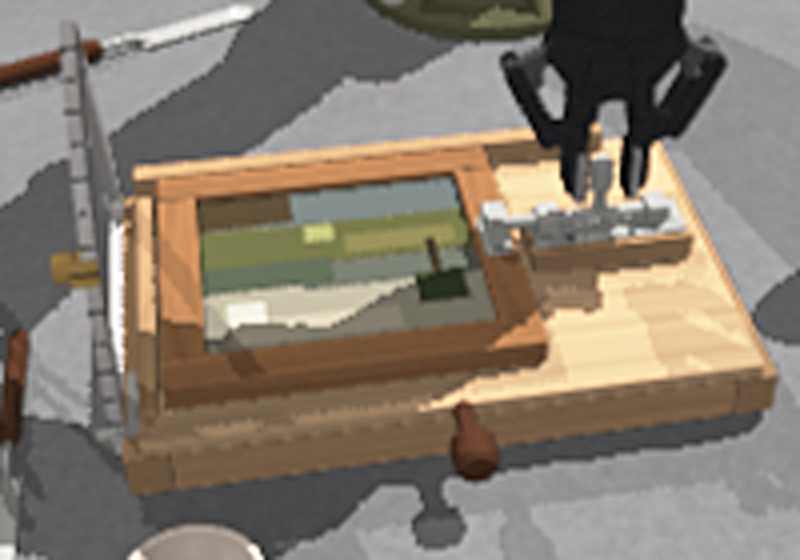

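Call:
apply_moves:
  delta_pos:
    - [-0.3,0.3,0]
    - [-0.2,0.5,0]
    - [0,0.6,0]
    - [0,0.6,0]
  dr:
    - [0,0,0]
    - [0,0,0]
    - [0,0,0]
    - [0,0,0]
  gripper: [30,30,30,30]

```text
t: 4.33
eef_pos: [0.4488, 0.0742, 0.0915]
eef_rot: [0.003, 0.993, 0.114, 0.009]
wrist_force: [0.9, 2.6, 1.0]
width: 0.0257
```

```bash
python3 w.py w7
```

```text
4.3333 [0.44881175 0.07423144 0.09153605] [0.00261387 0.99337856 0.1144652  0.00948263] 0.025731639837366198 [0.86787324 2.57935936 0.96608214] [ 0.21949714  0.47959317 -0.62943616  2.13173742  0.48169332  0.65114894
 -2.08458528]
```

View pics/w7.png

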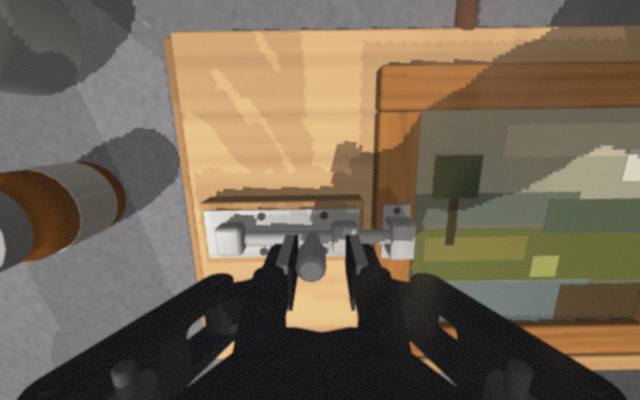

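Call:
apply_moves:
  delta_pos:
    - [0,0.4,0]
    - [0,0.4,0]
  dr:
    - [0,0,0]
    - [0,0,0]
  gripper: [30,30]

```text
t: 4.55
eef_pos: [0.4496, 0.0713, 0.0916]
eef_rot: [-0.002, 0.993, 0.116, 0.01]
wrist_force: [-7.9, 21.0, -1.6]
width: 0.0259
```

```bash
python3 w.py w8; python3 - <<'E'
from h import *
a=camera("scene")[150:230,290:400,::-1];cv2.imwrite("pics/s8.png",cv2.resize(a,None,fx=7,fy=7,interpolation=cv2.INTER_CUBIC))
a=cv2.imread("pics/w8.png")[190:310,180:440];cv2.imwrite("pics/w8c.png",cv2.resize(a,None,fx=3,fy=3,interpolation=cv2.INTER_CUBIC))
E
```

```text
4.55 [0.44961559 0.07126656 0.09158451] [-0.00202434  0.99324596  0.11561686  0.0095454 ] 0.025930630689869262 [-7.93540251 20.97483964 -1.56164494] [ 0.23939699  0.48136638 -0.63801833  2.13133004  0.47488812  0.64811735
 -2.06445323]
```

View pics/w8c.png

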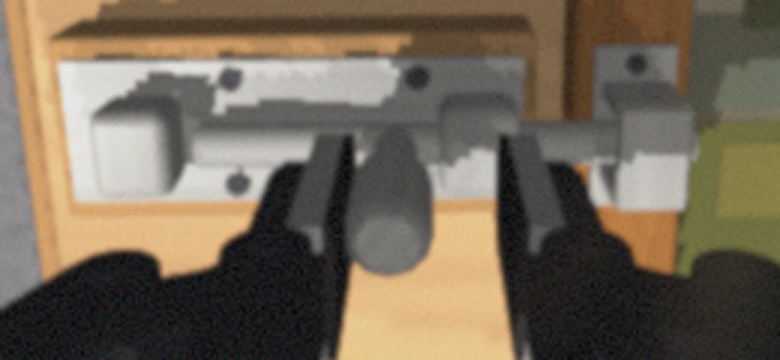

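View pics/s8.png

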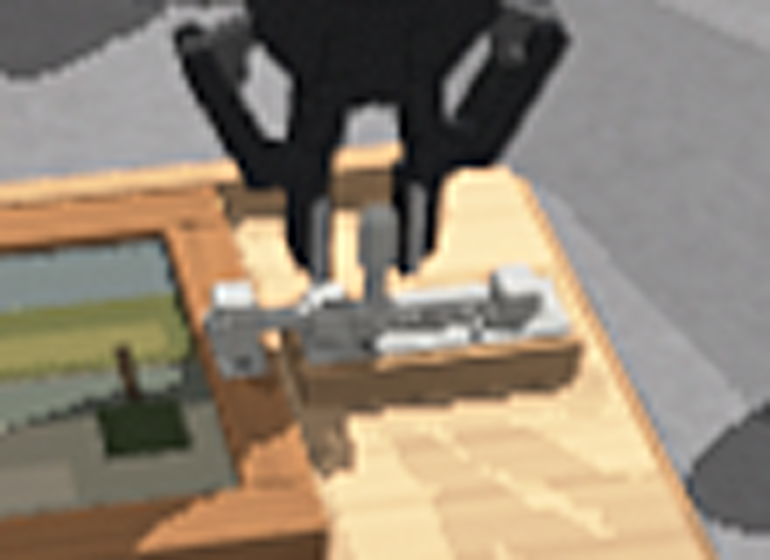

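```bash
python3 - <<'E'
from fit import *
W8=pickle.load(open("pics/w8.pkl","rb"))[0]
for p in((310,271),(310,263)):print(tri([(W8,p),(S,(290+378/7,150+218/7))]))
E
```

```text
(array([0.44732637, 0.07647804, 0.11230738]), [array([-0.47, -0.22]), array([-0.1 , -0.03])])
(array([0.45347464, 0.07697807, 0.11653017]), [array([0.99, 0.43]), array([0.2 , 0.05])])
```

Call:
apply_moves:
  delta_pos:
    - [0,0.15,0]
    - [0,0,0]
    - [0,-0.2,0]
  dr:
    - [0,0,0]
    - [0,0,0]
    - [0,0,0]
  gripper: [30,30,30]

```text
t: 4.9
eef_pos: [0.4484, 0.0734, 0.091]
eef_rot: [-0.004, 0.993, 0.117, 0.009]
wrist_force: [-0.4, -0.0, 0.4]
width: 0.0254
```

Call:
apply_moves:
  delta_pos:
    - [0,0,-2]
    - [0,0,-3]
    - [1.5,0,-3]
    - [3,0,-1]
    - [3,0,0]
  dr:
    - [0,0,0]
    - [0,0,0]
    - [0,0,0]
    - [0,0,0]
    - [0,0,0]
  gripper: [30,30,50,55,55]

```text
t: 5.32
eef_pos: [0.5143, 0.0838, 0.1837]
eef_rot: [0.0, 0.993, 0.115, 0.002]
wrist_force: [0.8, -0.3, -0.1]
width: 0.0469
```

```bash
cat > go.py <<'E'
import sys
from h import *
from scipy.spatial.transform import Rotation as R
tx=[float(v) for v in sys.argv[1:4]];yaw=float(sys.argv[4]) if len(sys.argv)>4 else .236
s=read_state();q=s["eef_rot"];A=R.from_quat([q[1],q[2],q[3],q[0]])
B=R.from_matrix(np.array([[np.cos(yaw),np.sin(yaw),0],[np.sin(yaw),-np.cos(yaw),0],[0,0,-1]]))
print("pos",s["eef_pos"],"delta cm tool",np.round(A.inv().apply(np.array(tx)-s["eef_pos"])*100,2),"dr",np.round((A.inv()*B).as_rotvec(),4),"F",s["wrist_force"],s["width"])
E
python3 go.py .623 .0245 .035
```

```text
pos [0.51431833 0.08381203 0.18372188] delta cm tool [ 9.17  8.24 14.92] dr [ 0.0012 -0.0039 -0.0055] F [ 0.82274823 -0.27262992 -0.12244386] 0.04691667665632277
```

Call:
apply_moves:
  delta_pos:
    - [2.5,2,0]
    - [2.5,2,0]
    - [2.4,2,1]
    - [1.8,2,1.5]
    - [0,0,1.5]
  dr:
    - [0,0,0]
    - [0,0,0]
    - [0,0,0]
    - [0,0,0]
    - [0,0,0]
  gripper: [60,60,60,60,60]

```text
t: 5.73
eef_pos: [0.6342, 0.0212, 0.1481]
eef_rot: [0.004, 0.994, 0.113, 0.007]
wrist_force: [0.6, -0.1, -0.5]
width: 0.0514
```

```bash
python3 w.py w9;python3 go.py .623 .0245 .022
```

```text
5.7333 [0.63419822 0.02123592 0.14813893] [0.00368058 0.99360606 0.11260282 0.00735218] 0.051416959348677946 [ 0.57480177 -0.06823277 -0.46132923] [ 0.30573715  0.64560964 -0.65268955  1.60017402  0.45001508  1.03459678
 -1.82406374]
pos [0.63080047 0.02244708 0.14474378] delta cm tool [-0.81 -0.46 12.27] dr [ 0.007  -0.0079 -0.0091] F [-0.61713037 -1.47467241 -2.73632125] 0.051227963432440966
```

View pics/w9.png

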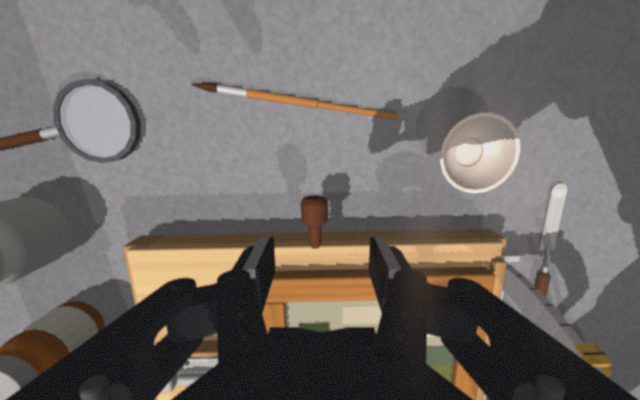

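The knob sits at (314,210), nearly centred between the fingers at (262) and (380). The brush and dish are clear of the path.

Call:
apply_moves:
  delta_pos:
    - [-0.8,-0.4,2.5]
    - [0,0,2.5]
    - [0,0,2.5]
    - [0,0,1.5]
    - [0,0,0]
  dr:
    - [0.005,-0.008,-0.009]
    - [0,0,0]
    - [0,0,0]
    - [0,0,0]
    - [0,0,0]
  gripper: [60,60,60,60,60]

```text
t: 6.2
eef_pos: [0.6191, 0.0215, 0.051]
eef_rot: [0.002, 0.993, 0.116, -0.003]
wrist_force: [-0.2, -0.6, 0.9]
width: 0.0509
```

```bash
python3 w.py w10;python3 go.py .623 .0245 .022; python3 - <<'E'
from fit import *
W9=pickle.load(open("pics/w9.pkl","rb"))[0]
print(tri([(W9,(314,212)),(T,t(295,65)),(S,s(474,452))]))
E
```

```text
6.2 [0.61911874 0.02148359 0.05100041] [ 0.00230266  0.99323256  0.11608368 -0.00288993] 0.05088035562101274 [-0.19750094 -0.59207477  0.88894425] [ 0.27441995  0.74223763 -0.59518717  1.71734828  0.53189412  0.85540948
 -1.89739729]
pos [0.61950334 0.02160534 0.05226595] delta cm tool [ 0.42 -0.21  3.02] dr [ 0.0041  0.0054 -0.0032] F [-0.11939458  0.79349595 -0.28648493] 0.05158200867832964
(array([0.6230263 , 0.02441335, 0.04218426]), [array([ 0.25, -0.22]), array([0.03, 0.05]), array([ 0.12, -0.06])])
```

View pics/w10.png

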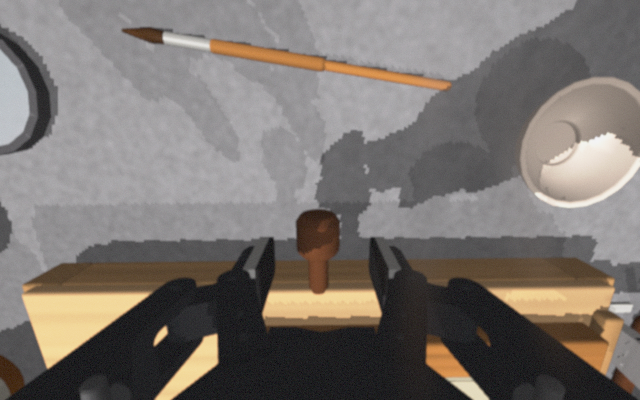

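Call:
apply_moves:
  delta_pos:
    - [0.4,-0.2,1.3]
    - [0,0,1.2]
    - [0,0,0]
    - [0,0,0]
  dr:
    - [0,0,0]
    - [0,0,0]
    - [0,0,0]
    - [0,0,0]
  gripper: [60,60,60,60]

```text
t: 6.58
eef_pos: [0.6245, 0.0249, 0.0294]
eef_rot: [0.003, 0.993, 0.116, -0.0]
wrist_force: [-1.0, -0.2, 0.1]
width: 0.0515
```

```bash
python3 w.py w11;python3 go.py .623 .0245 .022
```

```text
6.5833 [0.62448443 0.02491841 0.02939384] [ 2.85710178e-03  9.93235230e-01  1.16083840e-01 -3.95299626e-04] 0.05145180049942891 [-1.04281111 -0.20806519  0.1146604 ] [ 0.25606213  0.77219468 -0.57571644  1.72238426  0.55637273  0.81710692
 -1.92012755]
pos [0.62439915 0.02486584 0.0294162 ] delta cm tool [-0.14 -0.    0.74] dr [ 0.0056  0.0016 -0.0034] F [-0.21025891 -0.19323748 -0.6618314 ] 0.05133660626739134
```

View pics/w11.png

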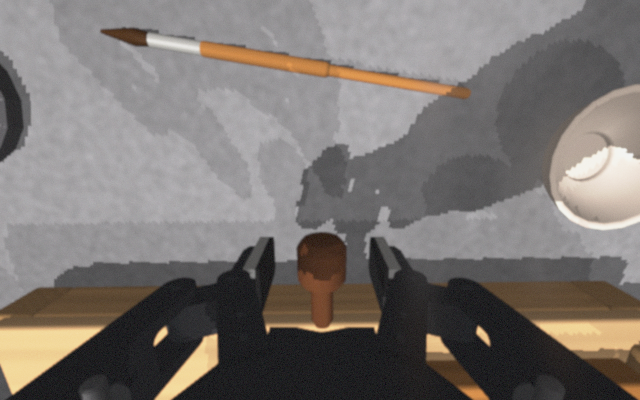

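Call:
apply_moves:
  delta_pos:
    - [-0.1,0,0.7]
    - [0,0,0]
    - [0,0,0]
    - [0,0,0]
    - [0,0,0]
  dr:
    - [0,0,0]
    - [0,0,0]
    - [0,0,0]
    - [0,0,0]
    - [0,0,0]
  gripper: [60,0,0,0,0]
  grip_force: 40

```text
t: 7.05
eef_pos: [0.624, 0.0249, 0.0236]
eef_rot: [0.003, 0.993, 0.116, 0.001]
wrist_force: [1.1, 0.9, -3.1]
width: 0.0243
```

```bash
python3 w.py w12; python3 - <<'E'
from h import *
a=camera("scene")[120:280,190:400,::-1];cv2.imwrite("pics/s12.png",cv2.resize(a,None,fx=3.6,fy=3.6,interpolation=cv2.INTER_CUBIC))
E
```

```text
7.05 [0.62401948 0.02493191 0.02360057] [2.84328020e-03 9.93236330e-01 1.16072969e-01 7.58554899e-04] 0.024277985798380166 [ 1.13550515  0.87591826 -3.08735542] [ 0.25331543  0.77771826 -0.5701734   1.72989689  0.56369186  0.80209002
 -1.92691848]
```

View pics/w12.png

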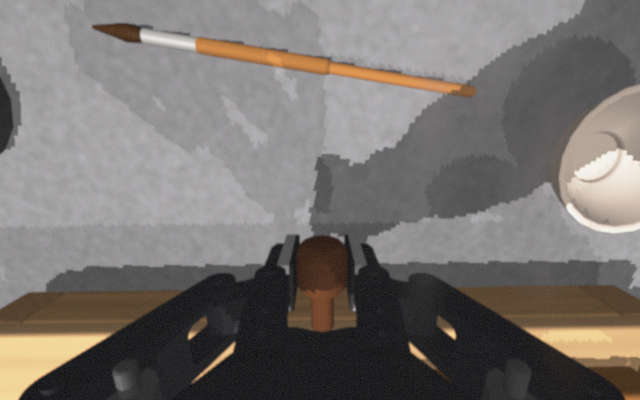

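View pics/s12.png

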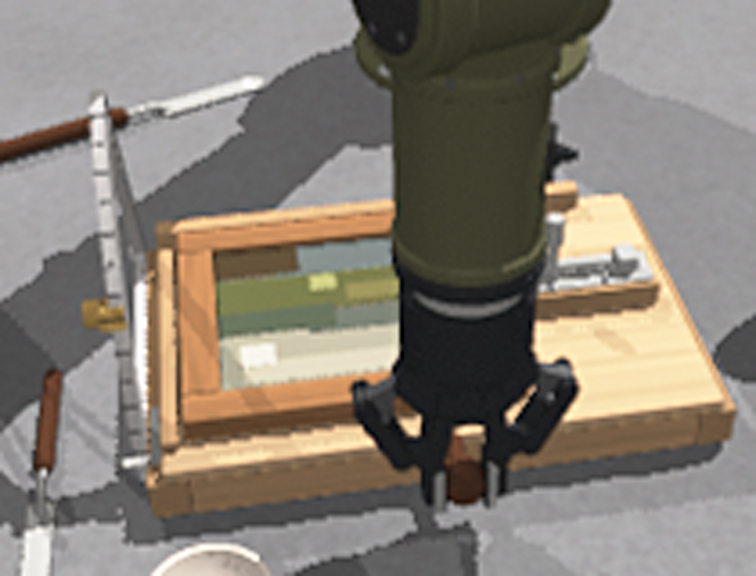

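Call:
apply_moves:
  delta_pos:
    - [0,0,-0.8]
    - [-0.1,0,-1.1]
    - [-0.15,0,-1.1]
    - [-0.2,0,-1.1]
    - [-0.2,0,-1.1]
  dr:
    - [0,0,0]
    - [0,0,0]
    - [0,0,0]
    - [0,0,0]
    - [0,0,0]
  gripper: [0,0,0,0,0]

```text
t: 7.57
eef_pos: [0.6175, 0.0233, 0.0779]
eef_rot: [0.002, 0.993, 0.116, 0.0]
wrist_force: [-0.6, -0.1, -5.1]
width: 0.0242
```

```bash
cat > st.py <<'E'
from h import *
s=read_state();g=s["eef_pos"]+[0,0,.019]
yaw=.236;h=np.array([.3562,-.0402]) 
d=g[:2]-h;x=d[0]*np.cos(yaw)+d[1]*np.sin(yaw);y=-d[0]*np.sin(yaw)+d[1]*np.cos(yaw);z=g[2]-.036
print("t",s["t"],"board-frame x,y,z",x,y,z,"r",np.hypot(x,z),"tilt",np.arctan2(z,x)-np.arctan2(.005,.274),"F",s["wrist_force"],"w",s["width"],s["eef_rot"])
E
python3 st.py
```

```text
t 7.5667 board-frame x,y,z 0.2689479992306606 0.0006599029452170127 0.06085739961595168 r 0.2757474376638721 tilt 0.20428573675719117 F [-0.59481702 -0.14432448 -5.12884004] w 0.024215187498809142 [2.43702720e-03 9.93235703e-01 1.16089719e-01 2.77003402e-04]
```

Call:
apply_moves:
  delta_pos:
    - [-0.3,0,-1]
    - [-0.3,0,-1]
    - [-0.4,0,-1]
    - [-0.4,0,-1]
    - [0,0,0]
  dr:
    - [0,0,0]
    - [0,0,0]
    - [0,0,0]
    - [0,0,0]
    - [0,0,0]
  gripper: [0,0,0,0,0]

```text
t: 7.98
eef_pos: [0.6022, 0.0195, 0.1264]
eef_rot: [0.003, 0.993, 0.116, 0.002]
wrist_force: [0.9, 0.9, -4.0]
width: 0.0241
```

```bash
python3 st.py; python3 w.py w13; python3 - <<'E'
from h import *
I=camera("scene")[:,:,::-1];cv2.imwrite("pics/s13f.png",I)
cv2.imwrite("pics/s13.png",cv2.resize(I[130:270,190:290],None,fx=5.5,fy=5.5,interpolation=cv2.INTER_CUBIC)[:600])
a=cv2.imread("pics/scene0.png")[130:239,190:290];cv2.imwrite("pics/s0q.png",cv2.resize(a,None,fx=5.5,fy=5.5,interpolation=cv2.INTER_CUBIC))
E
```

```text
t 7.9833 board-frame x,y,z 0.2531643691313369 0.000526524379311881 0.1093594716851963 r 0.27577471212011634 tilt 0.3895135034351555 F [ 0.85196531  0.86383465 -4.03003239] w 0.024060841531179013 [0.00332094 0.99324468 0.11597341 0.00203671]
7.9833 [0.6022238  0.01950565 0.12635947] [0.00332094 0.99324468 0.11597341 0.00203671] 0.024060841531179013 [ 0.85196531  0.86383465 -4.03003239] [ 0.31953649  0.63076044 -0.65196035  1.70402243  0.46077015  0.96071323
 -1.84702307]
```

View pics/s13.png

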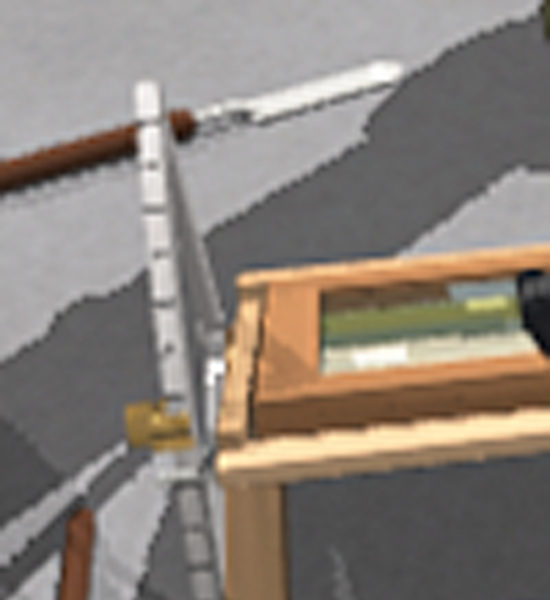

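View pics/s0q.png

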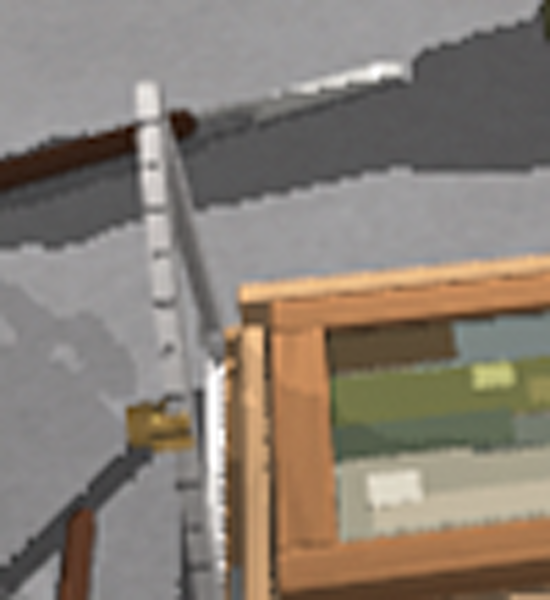

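View pics/w13.png

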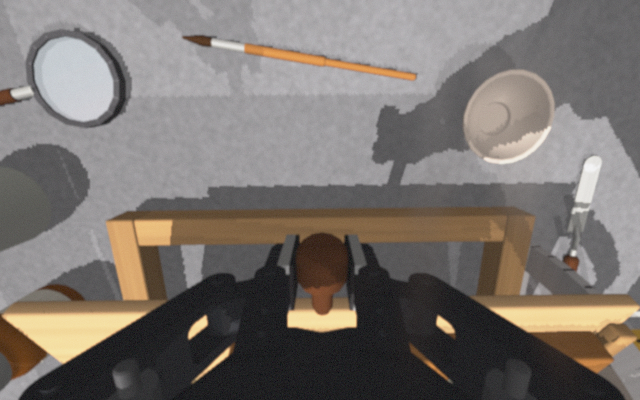

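Call:
apply_moves:
  delta_pos:
    - [-0.3,0,-0.6]
    - [-0.3,0,-0.6]
    - [-0.2,0,-0.5]
    - [0,0,0]
    - [0,0,0]
  dr:
    - [0,0,0]
    - [0,0,0]
    - [0,0,0]
    - [0,0,0]
    - [0,0,0]
  gripper: [0,0,0,0,0]

```text
t: 8.5
eef_pos: [0.5953, 0.0178, 0.1415]
eef_rot: [0.003, 0.993, 0.116, 0.002]
wrist_force: [2.8, 0.7, -4.9]
width: 0.0243
```

```bash
python3 st.py;  python3 - <<'E'
from h import *
I=camera("scene")[:,:,::-1];cv2.imwrite("pics/s14f.png",I)
cv2.imwrite("pics/s14.png",cv2.resize(I[180:230,200:270],None,fx=11,fy=11,interpolation=cv2.INTER_CUBIC))
E
python3 st.py
```

```text
t 8.5 board-frame x,y,z 0.24607497603079032 0.000521893907030814 0.12451133312258156 r 0.2757824611981634 tilt 0.4501815024297015 F [ 2.75470872  0.68791185 -4.85853255] w 0.024304340068425336 [0.00262047 0.99324649 0.11596972 0.00236087]
t 8.55 board-frame x,y,z 0.24608978338213489 0.0005430853455170512 0.1244773707291546 r 0.27578034249871664 tilt 0.4500473767699545 F [ 2.21510247  0.5671932  -4.26029339] w 0.024168176553180667 [0.00263024 0.99323776 0.11604465 0.00233754]
```

View pics/s14.png

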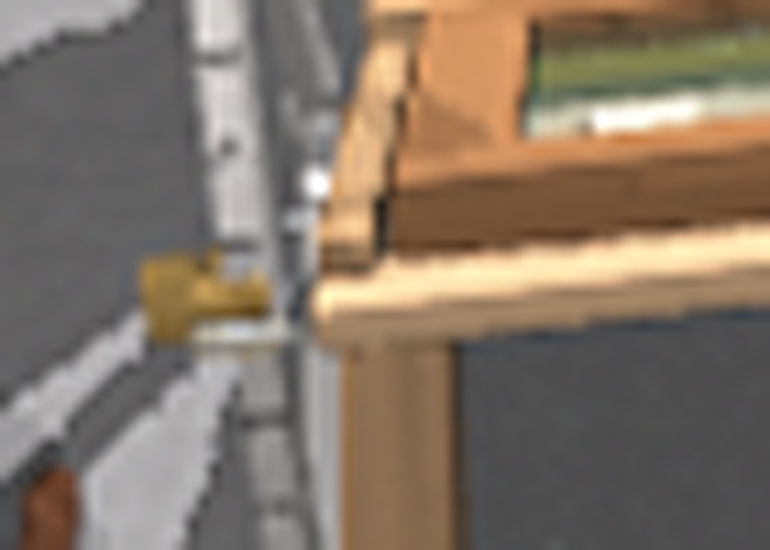

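Call:
apply_moves:
  delta_pos:
    - [-0.2,0,-0.4]
    - [-0.1,0,-0.3]
    - [0,0,0]
    - [0,0,0]
  dr:
    - [0,0,0]
    - [0,0,0]
    - [0,0,0]
    - [0,0,0]
  gripper: [0,0,0,0]

```text
t: 8.88
eef_pos: [0.5919, 0.017, 0.1483]
eef_rot: [0.003, 0.993, 0.116, 0.002]
wrist_force: [2.4, 0.0, -4.0]
width: 0.0243
```

```bash
python3 st.py;  python3 - <<'E'
from h import *
I=camera("scene")[:,:,::-1];cv2.imwrite("pics/s15f.png",I)
cv2.imwrite("pics/s15.png",cv2.resize(I[180:230,200:270],None,fx=11,fy=11,interpolation=cv2.INTER_CUBIC))
J=camera("top")[:,:,::-1]
cv2.imwrite("pics/t15.png",cv2.resize(J[135:275,250:440],None,fx=4.2,fy=4.2,interpolation=cv2.INTER_CUBIC))
E
python3 st.py
```

```text
t 8.8833 board-frame x,y,z 0.24252584876121758 0.0005129648554948671 0.13128616885329455 r 0.2757804297797883 tilt 0.47791515889589287 F [ 2.35450546  0.03084218 -4.03232829] w 0.024347300791797616 [0.00258377 0.99323631 0.11606987 0.00165612]
t 8.9833 board-frame x,y,z 0.2425666031067532 0.0004986152365457491 0.1312465303258885 r 0.27579740510986234 tilt 0.47771842023479294 F [ 2.33774058 -0.52703072 -3.69244868] w 0.024609093513919423 [0.00259744 0.99323509 0.11607988 0.00166322]
```

View pics/s15.png

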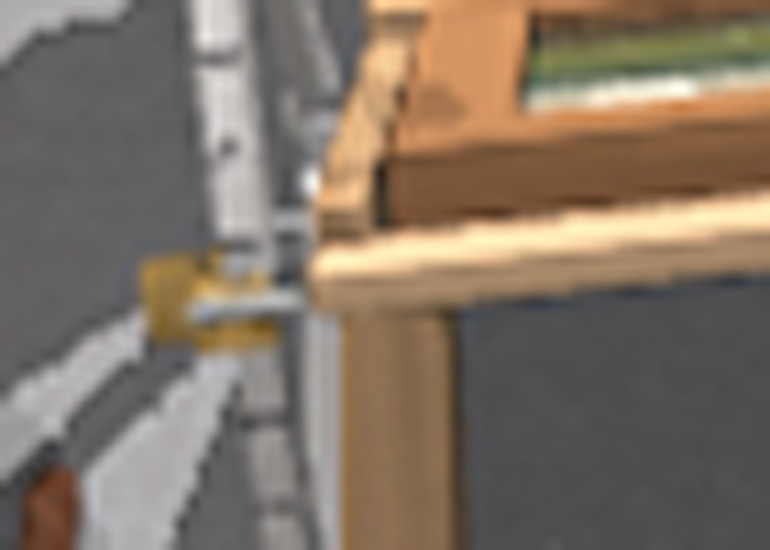

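View pics/t15.png

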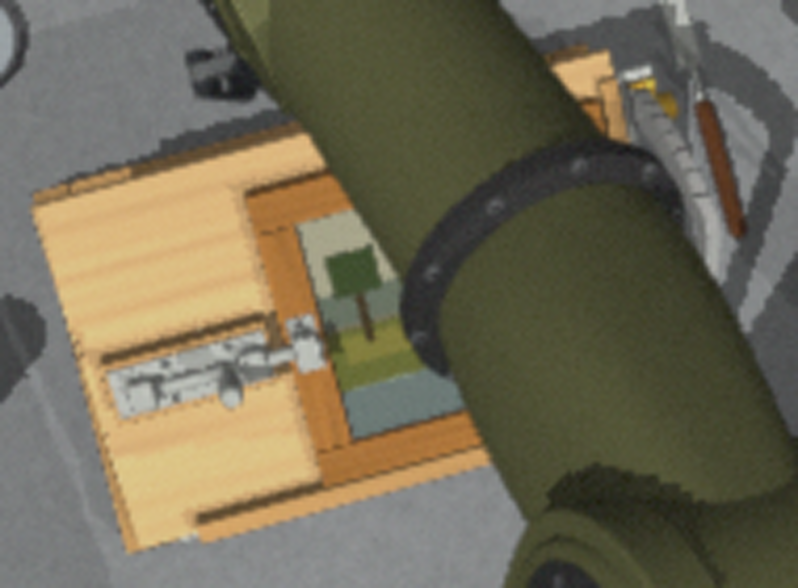

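View pics/s15f.png

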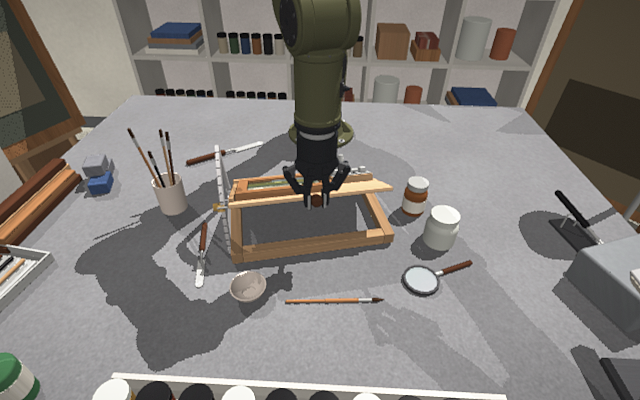

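The pointer now crosses the middle of the brass clip (clip rows 255–350, pointer at 305), and the bolt is through the keeper. I'll check that it holds steady before handing in.

```bash
python3 st.py;  python3 - <<'E'
from h import *
for k in range(8): J=camera("wrist")
s=read_state();print(s["qd"],s["wrist_force"],s["width"])
E
python3 st.py
```

```text
t 8.9833 board-frame x,y,z 0.2425666031067532 0.0004986152365457491 0.1312465303258885 r 0.27579740510986234 tilt 0.47771842023479294 F [ 2.33774058 -0.52703072 -3.69244868] w 0.024609093513919423 [0.00259744 0.99323509 0.11607988 0.00166322]
[ 6.88165972e-04 -9.31128659e-04 -6.70153902e-04 -5.97035768e-04
 -6.86142403e-05  1.66650694e-03  1.09731076e-03] [ 1.73533597 -0.19773167 -4.23753624] 0.02426010022120686
t 9.3833 board-frame x,y,z 0.2425948171650411 0.0005142326633681832 0.13116770558446741 r 0.2757847209394191 tilt 0.4774183540475953 F [ 1.73533597 -0.19773167 -4.23753624] w 0.02426010022120686 [0.00257546 0.99323454 0.1160856  0.00162597]
```

Steady: the tilt changed by under 0.001 rad in 0.4 s.

```bash
python3 -c "
from cell import *
print(hand_in())"
```

```text
the job is handed in; nothing more can be done
None
```

I shot the bolt home with the board flat, then pinched the lift knob across y, lifted the board to the marker clip and handed in while still holding it there (about 9.4 s used).

**Last checks:**
- **Bolt:** it came up against its end stop at about 21 N. Its knob was triangulated at (0.447, 0.077), where home was expected at (0.447, 0.078). The top view after lifting still shows it through the keeper.
- **Mark:** the pointer crosses the middle of the clip in the scene view. The arm pose gives a tilt of about 0.477 rad. My image estimates of the mark ranged from 0.44 to 0.48, all within the 0.06 rad tolerance.
- **Hold:** the knob carries about 4 N, and the tilt changed by under 0.001 rad in 0.4 s.
- **Surroundings:** the things around the easel look unmoved. The painting also looks in place, but I judged that by eye and did not measure it against its seat.

**What went wrong on the way:** my first pinch of the bolt knob lifted the board slightly, by a few millimetres at the bolt (estimated, below the 0.12 rad limit). Lowering it then pressed down briefly with about 43 N at the wrist, through the fingers on the bolt. I opened the fingers, saw the board flat again, and pushed the bolt home with one finger instead.

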